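# Walk the stone tooling slab up to the bench stop

### The job

Walk the heavy white marble slab forward to the wooden bench stop by pushing the two ends of its near face in turn: swing its left end ahead first, about 10 degrees past square with the stop, then its right end ahead by as much, and so on, never letting it turn more than 25 degrees from square. Finish with the slab's long far face squarely up against the stop or within a centimetre of it, centred on it to within a couple of centimetres, and leave the grey whetstone beside it alone.

Things in the scene. Friction and masses are not known exactly. Their poses are not given: they have to be found in the camera images.
- slab: White marble slab, 90 mm (x) by 150 mm (y) by 40 mm on four 6 mm rubber feet; top at 46 mm; about 1.4 kg, ungraspable. Pushed near one end of its near face it turns about a point some 120 mm from its middle, past the other end: its middle gains about 2 mm a degree. Origin: centre of underside; x ahead to the stop, y to its left end. Starts near square, far face 85 to 125 mm short of the stop.
- stop: Pale wooden batten fixed to the bench with two brass screws: 22 mm (x) by 120 mm (y) by 24 mm high. Origin: at bench height, middle of its long face towards slab and robot. x points ahead, away from the slab, y left along the batten. A slab square against it has its origin at x = -45 mm in this frame.
- stop_diag (a point): Reference for judging only: the same point as the stop's origin, its x axis turned 45 degrees to the left of the stop's x axis (about z).
- whetstone: Bystander: grey whetstone, 140 by 50 by 22 mm, loose, lying to the left of the slab. Origin: centre of its underside; y along its length.

How it is judged:
By the outcome, as a careful person would: the job done as asked, in the order asked, and still so for the second after the job is handed in, with the robot touching nothing.
It also fails if it takes over 51 s, if anything falls off the work surface, if the arm or the gripper's body presses on something with over 40 N, if the wrist force passes 120 N, or if a joint passes its speed limit or range.

### The arm

A 6-joint arm with a two-finger parallel gripper is mounted at the origin on the work surface; the furniture and walls round the work are solid. World frame = base frame: x ahead of the robot, y to its left, z up, the work surface at z = 0. Lengths are in m, angles in degrees, forces in N, time in s.
With the tool pointing down it reaches from about 0.35 to 0.875 m from the base axis. Payload 4.2 kg.
Tool frame: the origin (TCP) lies on the centre line of the jaws, within the pads' length; the fingertips stand 19 mm ahead of it and the grasp point (between the pads) is the TCP; x points along the fingers, y is the direction in which the jaws open and shut, and the axes are right-handed (so a half turn about x gives the same grasp; the last joint's range is limited). The gripper opens to 87 mm and grips with 3 to 60 N. Pads are 19 mm wide; open, the fingers measure 117 mm over their backs; the gripper's body (75 mm by 190 mm) begins 51 mm behind the grasp point.
Start: joints at [78.759, 22.042, 0.453, 0, -68.411, -14.817], TCP at [0.275, 0.561, 0.218] pointing down, gripper open.
Joint ranges: [-179.83, 179.83], [-69.29, 118.12], [-61.27, 80.66], [-181.25, 117.63], [-171.15, -9.14], [-177.46, 177.46]. Speed limits (degrees/s): [159.86, 159.86, 180, 180, 180, 180].

### API

Orientations are given as a 3x3 rotation matrix whose columns are the frame's x, y, z axes.
In Python, from station import r, viewer, job, spotter gives the robot as it stands.
- The arm moves only by the tool play_rows, never from a script. Its argument "commands" is a list of rows, each an object of numbers: "fingers": the gripper command: -1 is fully open, 1 is shut, values between are in proportion; "tx", "ty", "tz": the shift along the tool's x, y, z normalised to -1 to 1, where 1 is 750 mm; "ax", "ay", "az": the turn, a rotation vector about the tool's x, y, z normalised to -1 to 1, where 1 is pi rad. In form: [{"fingers": .., "tx": .., "ty": .., "tz": .., "ax": .., "ay": .., "az": ..}, ...]. A call has 1 to 5 rows; each row is the pose to reach, as a shift and turn from the pose commanded when the call began, along the tool's axes at that moment, turning the shorter way round; what a row does not reach only later rows make up. A row lasts 1/12 s, in which the tool goes at most 41.7 mm and 7.16 degrees, less where a joint would pass 70% of its speed; a pose out of reach is approached as far as the arm can. A call with a number of a shift or a turn outside -1 to 1 is refused whole. A call with a gripper value outside its range is refused whole. The fingers move at their own pace and stop on an object; the grip force is fixed at half the most. Time passes only in rows, so rows that repeat a pose let the fingers close. It gives the time, the measured TCP pose, the force and the opening at its end, in the units of the state.
- r.sense(): the state, without advancing time (a new reading comes with each control period).
- viewer.capture(name): name is "scene" or "top" or "wrist"; returns a dict with "image" (420x560x3 uint8, red, green, blue), "fx", "fy", "cx", "cy" (pixels), "R" (3x3) and "t" (3): a world point X has camera coordinates R X + t; the wrist camera has in their place "mount" (4x4, takes a point from camera to tool coordinates, whose origin is the TCP and whose axes are the tool frame's). Camera axes: x right, y down, z forward; pixel columns grow to the right and rows downward; lengths in m; the calibration is good to about 2 mm. A picture is of the moment at which its call begins: read the wrist's pose just before it. There is no depth.
- job.finish_job(): hands the job in, once; it reports no verdict.
Trained networks look in a picture, given as the dict that the camera call returned (one of the last four; its "shot" number tells which), for a name from the list of things; names that differ only in an ending like _2 or _b are one class to them, and where a whole thing is asked for, a point or a joint stands for the part that bears it (a point fixed in the world has none). Each returns a list of dicts, best first, with "score" (0 to 1); they miss things now and then, are a little off and sometimes report something else, mostly with a low value. They report only what shows in the picture. A call takes as long as a camera call.
- spotter.find_in(name, picture): "uv" ([column, row] in pixels, amid what is visible of it).
- spotter.silhouettes(name, picture): "region" (420x560 bool, what is visible of it) and "uv" ([column, row] in pixels, amid what is visible of it).
The state is a dict: "time_s": time; "joints": joint angles; "joint_velocities": joint speeds; "effort": joint torques, N m; "tcp_pos": TCP position; "ee_rot": TCP orientation; "wrist_force": force on the tool from outside, world axes, zero at the start; "moment": the same for the moment, N m; "gripper_width": opening from 0.0 (shut) to 1.0 (fully open).
Only numpy, scipy, OpenCV 4.12 (cv2) and the standard library are available. Lean on these libraries where they do the work, as an engineer would, in place of code of your own. Each camera call takes 0.05 s, during which the arm holds its last target. There are 200 camera calls.

## Working session

There is one attempt and no reset: what is moved stays moved. The work goes in short steps, Python scripts to look and compute and a tool call to move; the robot and the scene stay as the last step left them, time stands still between calls to the robot, and variables do not carry over. Pictures are saved under pics/ and viewed, about 8 in all and at most 12, crops included, and the job is handed in when it is done.

Besides the shell and the picture viewer there is one more tool, called after "Emit:" by a JSON object that holds its "fn" and its "kwargs", one argument or row to a line. play_rows: Moves the arm, as the interface text tells. Its arguments: {"type":"object","properties":{"commands":{"type":"array"}},"required":["commands"]}

```bash
ls; mkdir -p pics; python3 - <<'E'
from station import r, viewer, job, spotter
import cv2,numpy as np
s=r.sense();print(s['time_s'],s['tcp_pos'],np.round(s['ee_rot'],3).tolist(),s['wrist_force'])
ims=[]
for n in ["scene","top"]:
    p=viewer.capture(n);cv2.imwrite(f"pics/{n}0.png",p["image"][:,:,::-1])
    print(n,p["fx"],p["cx"],p["cy"],np.round(p["R"],3).tolist(),np.round(p["t"],3))
    for k in ["slab","stop","whetstone"]:
        for d in spotter.silhouettes(k,p)[:2]: print(k,d["score"],d["uv"],d["region"].sum())
E
```

```text
pics
0.0 [0.27424672 0.5609308  0.21735286] [[-0.001, -0.439, -0.898], [-0.002, -0.898, 0.439], [-1.0, 0.002, -0.0]] [-0.24969779  0.67195918  0.80907164]
scene 384.5827008567258 279.91684990137617 207.55768589258534 [[-0.871, -0.491, -0.017], [-0.236, 0.448, -0.862], [0.431, -0.747, -0.506]] [ 0.655 -0.063  1.012]
slab 0.83 [305.5, 206.1] 2290
stop 0.87 [256.7, 184.4] 423
stop 0.69 [304.4, 206.9] 2212
whetstone 0.55 [260.8, 251.6] 1398
top 544.7587760679952 276.56369615865276 214.00142125679048 [[-0.0, -1.0, 0.011], [-0.994, -0.001, -0.107], [0.107, -0.01, -0.994]] [0.482 0.482 0.871]
slab 0.64 [322.4, 235.6] 5312
stop 0.97 [342.5, 138.1] 1130
whetstone 0.83 [207.4, 224.3] 2672
```

View pics/top0.png

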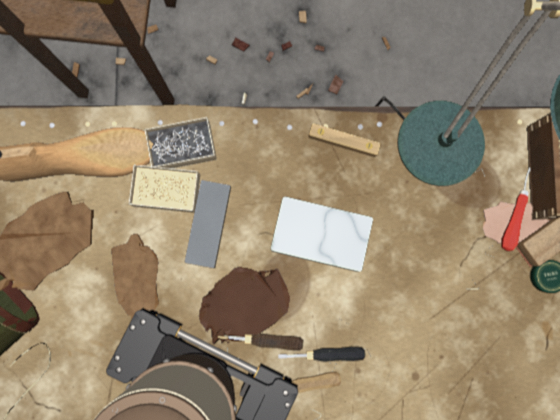

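View pics/scene0.png

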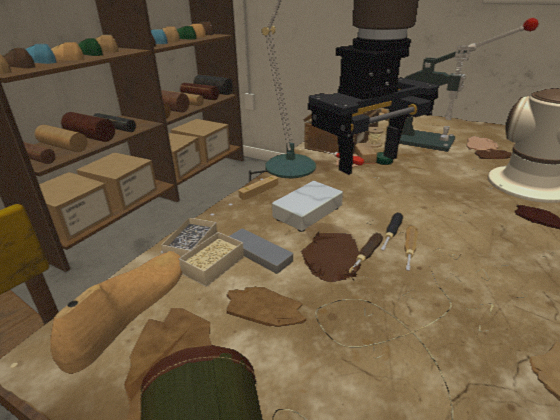

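The top view shows the slab's middle at about (322,235), the stop from (309,133) to (380,148), and the whetstone at (207,224) to the slab's left. Next I'll fit box models to the silhouettes.

```bash
cat > h.py <<'E'
from station import r, viewer, job, spotter
import cv2,numpy as np,json,os
from scipy.optimize import minimize
B={"slab":(.09,.15,.006,.046,0),"stop":(.022,.12,0,.024,.011),"whetstone":(.05,.14,0,.022,0)}
def hull(q,n,p):
    lx,ly,z0,z1,ox=B[n]; c,s=np.cos(q[2]),np.sin(q[2])
    P=np.array([[ox+a*lx/2,b*ly/2,z] for a in(-1,1) for b in(-1,1) for z in(z0,z1)])
    W=np.c_[q[0]+c*P[:,0]-s*P[:,1],q[1]+s*P[:,0]+c*P[:,1],P[:,2]]@np.array(p["R"]).T+p["t"]
    uv=np.c_[p["fx"]*W[:,0]/W[:,2]+p["cx"],p["fy"]*W[:,1]/W[:,2]+p["cy"]]
    return cv2.convexHull(uv.astype(np.float32))
def iou(q,n,p,m):
    S=4; im=np.zeros((420*S,560*S),np.uint8)
    cv2.fillConvexPoly(im,np.round((hull(q,n,p)[:,0]+.5)*S).astype(np.int32),1)
    f=im.reshape(420,S,560,S).mean((1,3)); return np.minimum(f,m).sum()/np.maximum(f,m).sum()
def mask(n,p,col=True):
    d=spotter.silhouettes(n,p); 
    if not d: return None
    return d[0]["region"].astype(float)
def fit(n,p,m,q0):
    best=None
    for dy in(-.15,.15):
        o=minimize(lambda q:-iou([q[0],q[1],q[2]],n,p,m),q0,method="Nelder-Mead",options=dict(initial_simplex=np.array(q0)+np.array([[0,0,0],[.01,0,0],[0,.01,0],[0,0,dy]]),xatol=2e-4,fatol=1e-5))
        if best is None or o.fun<best.fun: best=o
    return best.x,-best.fun
def ray(uv,z,p):
    R=np.array(p["R"]);C=-R.T@p["t"];d=R.T@[(uv[0]-p["cx"])/p["fx"],(uv[1]-p["cy"])/p["fy"],1]
    return C+d*(z-C[2])/d[2]
def rel(q,s):
    c,k=np.cos(s[2]),np.sin(s[2]);d=np.array(q[:2])-s[:2]
    return np.array([1e3*(c*d[0]+k*d[1]),1e3*(-k*d[0]+c*d[1]),np.degrees(q[2]-s[2])])
E
python3 - <<'E'
from h import *
p=viewer.capture("top"); Q={}
for n,y0 in [("slab",-.2),("stop",-.2),("whetstone",-.2)]:
    m=mask(n,p); d=np.argwhere(m)[:,::-1].mean(0)
    w=ray(d,B[n][3],p); q,i=fit(n,p,m,[w[0]-B[n][4],w[1],y0]); Q[n]=q.tolist(); print(n,np.round(q,4),np.degrees(q[2]),i)
p2=viewer.capture("scene")
for n in Q:
    m=mask(n,p2)
    if m is None: continue
    q,i=fit(n,p2,m,Q[n]); print(n,"scene",np.round(q,4),np.degrees(q[2]),i, "iou of top fit",iou(Q[n],n,p2,m))
print("rel slab",rel(Q["slab"],Q["stop"]),"whet",rel(Q["whetstone"],Q["stop"]))
json.dump(Q,open("q.json","w"))
s=Q["stop"];c,k=np.cos(s[2]),np.sin(s[2])
t=r.sense()["tcp_pos"];print("tcp rel",rel([t[0],t[1],0],s))
E
```

```text
slab [ 0.4474  0.411  -0.2373] -13.596672275140861 0.9688994662538414
stop [ 0.5971  0.3728 -0.2927] -16.769997987689713 0.9257666804807294
whetstone [ 0.4659  0.5961 -1.7483] -100.17084020258929 0.9452987143937485
slab scene [ 0.4496  0.4077 -0.2011] -11.524072655297871 0.9597267265670689 iou of top fit 0.9320212352712677
stop scene [ 0.6006  0.3671 -0.2563] -14.684231279291957 0.8534534534534535 iou of top fit 0.8086370387295785
whetstone scene [ 0.4683  0.592  -1.8269] -104.67487368177603 0.8174361289837078 iou of top fit 0.7898519004888014
rel slab [-154.40944837   -6.61174188    3.17332571] whet [-190.06259791  175.97442767  -83.40084221]
tcp rel [-363.36479627   87.60103743   16.76999799]
```

```bash
cat >> h.py <<'E'
def plan(xs,ys,z,yaw):
    """goal in stop frame mm (tool 'ahead' = -tool z), yaw deg vs stop; prints command numbers"""
    S=json.load(open("q.json"))["stop"]; s=r.sense(); R=np.array(s["ee_rot"]); c,k=np.cos(S[2]),np.sin(S[2])
    g=np.array([S[0]+(c*xs-k*ys)/1e3,S[1]+(k*xs+c*ys)/1e3,z/1e3]); d=R.T@(g-s["tcp_pos"])/.75
    a=S[2]+np.radians(yaw); f=np.array([np.cos(a),np.sin(a),0]); G=np.c_[[0,0,-1],np.cross(-f,[0,0,-1]),-f]
    w=cv2.Rodrigues(R.T@G)[0][:,0]/np.pi
    print("plan t",np.round(d,4),"a",np.round(w,4),"mm",round(np.linalg.norm(d)*750))
def where():
    S=json.load(open("q.json"))["stop"]; s=r.sense(); t=s["tcp_pos"]; f=-np.array(s["ee_rot"])[:,2]
    print("t",s["time_s"],"tcp rel",np.round(rel([t[0],t[1],np.arctan2(f[1],f[0])],S),1),"z",round(t[2]*1e3,1),"F",np.round(s["wrist_force"],1),"w",s["gripper_width"])
E
python3 - <<'E'
from h import *
where(); plan(-245,48,120,-10); plan(-245,48,38,-10)
E
```

```text
t 0.8 tcp rel [-363.4   87.6   -9.3] z 218.5 F [0.4 0.3 0.1] w 1.0018179922323025
plan t [ 0.1313  0.0266 -0.1643] a [0.0039 0.     0.    ] mm 159
plan t [ 0.2406  0.0266 -0.1643] a [0.0039 0.     0.    ] mm 219
```

Emit:
{"fn": "play_rows", "kwargs": {
  "commands": [
    {"fingers":1,"tx":0.12,"ty":0.026,"tz":-0.164,"ax":0,"ay":0,"az":0},
    {"fingers":1,"tx":0.12,"ty":0.026,"tz":-0.164,"ax":0,"ay":0,"az":0},
    {"fingers":1,"tx":0.12,"ty":0.026,"tz":-0.164,"ax":0,"ay":0,"az":0},
    {"fingers":1,"tx":0.12,"ty":0.026,"tz":-0.164,"ax":0,"ay":0,"az":0},
    {"fingers":1,"tx":0.12,"ty":0.026,"tz":-0.164,"ax":0,"ay":0,"az":0}
  ]
}}

```text
time_s: 1.22
tcp_pos: [0.3778, 0.4849, 0.1239]
ee_rot: [[-0.005, -0.444, -0.896], [-0.008, -0.896, 0.444], [-1.0, 0.009, 0.0]]
wrist_force: [0.4, 0.3, -0.8]
gripper_width: 0.706
```

Emit:
{"fn": "play_rows", "kwargs": {
  "commands": [
    {"fingers":1,"tx":0.04,"ty":0,"tz":0,"ax":0,"ay":0,"az":0},
    {"fingers":1,"tx":0.08,"ty":0,"tz":0,"ax":0,"ay":0,"az":0},
    {"fingers":1,"tx":0.119,"ty":0,"tz":0,"ax":0,"ay":0,"az":0},
    {"fingers":1,"tx":0.119,"ty":0,"tz":0,"ax":0,"ay":0,"az":0}
  ]
}}

```text
time_s: 1.55
tcp_pos: [0.3741, 0.4865, 0.0338]
ee_rot: [[-0.006, -0.44, -0.898], [-0.01, -0.898, 0.44], [-1.0, 0.011, 0.001]]
wrist_force: [-0.6, -1.7, -0.3]
gripper_width: 0.399
```

```bash
python3 - <<'E'
from h import *
where(); plan(-222,48,38,-10); plan(-175,48,38,-10)
ps=[viewer.capture(n)["image"][:,:,::-1] for n in("top","scene")]
cv2.imwrite("pics/a1.png",np.hstack([ps[0][80:400,150:500],ps[1][100:420,150:500]]))
E
```

```text
t 1.55 tcp rel [-246.4   44.6   -9.4] z 33.8 F [-0.6 -1.7 -0.3] w 0.39927159659509764
plan t [-0.0058 -0.0097 -0.0313] a [ 0.0036  0.0002 -0.0036] mm 25
plan t [-0.0059 -0.0199 -0.0931] a [ 0.0036  0.0002 -0.0036] mm 72
```

View pics/a1.png

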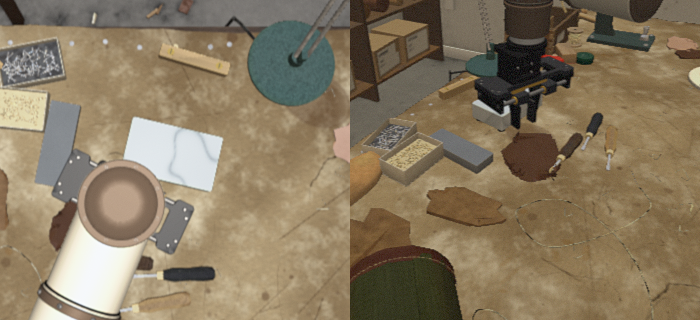

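The tool is down behind the slab's left half. The top view (left panel) still shows the slab's far and right edges. I'll finish closing the fingers, approach and start the first push.

Emit:
{"fn": "play_rows", "kwargs": {
  "commands": [
    {"fingers":1,"tx":-0.006,"ty":-0.006,"tz":-0.01,"ax":0,"ay":0,"az":0},
    {"fingers":1,"tx":-0.006,"ty":-0.01,"tz":-0.031,"ax":0,"ay":0,"az":0},
    {"fingers":1,"tx":-0.006,"ty":-0.01,"tz":-0.031,"ax":0,"ay":0,"az":0},
    {"fingers":1,"tx":-0.006,"ty":-0.01,"tz":-0.031,"ax":0,"ay":0,"az":0},
    {"fingers":1,"tx":-0.006,"ty":-0.01,"tz":-0.031,"ax":0,"ay":0,"az":0}
  ]
}}

```text
time_s: 2.07
tcp_pos: [0.4012, 0.4873, 0.0455]
ee_rot: [[0.001, -0.44, -0.898], [0.003, -0.898, 0.44], [-1.0, -0.003, -0.0]]
wrist_force: [-0.2, 0.1, -0.7]
gripper_width: 0.016
```

Emit:
{"fn": "play_rows", "kwargs": {
  "commands": [
    {"fingers":1,"tx":0,"ty":-0.0006,"tz":-0.004,"ax":0,"ay":0,"az":0},
    {"fingers":1,"tx":0,"ty":-0.0013,"tz":-0.008,"ax":0,"ay":0,"az":0},
    {"fingers":1,"tx":0,"ty":-0.002,"tz":-0.012,"ax":0,"ay":0,"az":0},
    {"fingers":1,"tx":0,"ty":-0.0026,"tz":-0.016,"ax":0,"ay":0,"az":0},
    {"fingers":1,"tx":0,"ty":-0.0033,"tz":-0.02,"ax":0,"ay":0,"az":0}
  ]
}}

```text
time_s: 2.48
tcp_pos: [0.4154, 0.482, 0.0436]
ee_rot: [[-0.0, -0.439, -0.898], [-0.0, -0.898, 0.439], [-1.0, 0.0, -0.0]]
wrist_force: [0.6, -0.2, -0.2]
gripper_width: 0.004
```

Emit:
{"fn": "play_rows", "kwargs": {
  "commands": [
    {"fingers":1,"tx":0,"ty":-0.0006,"tz":-0.004,"ax":0,"ay":0,"az":0},
    {"fingers":1,"tx":0,"ty":-0.0013,"tz":-0.008,"ax":0,"ay":0,"az":0},
    {"fingers":1,"tx":0,"ty":-0.002,"tz":-0.012,"ax":0,"ay":0,"az":0},
    {"fingers":1,"tx":0,"ty":-0.0026,"tz":-0.016,"ax":0,"ay":0,"az":0},
    {"fingers":1,"tx":0,"ty":-0.0033,"tz":-0.02,"ax":0,"ay":0,"az":0}
  ]
}}

```text
time_s: 2.9
tcp_pos: [0.4301, 0.4776, 0.0436]
ee_rot: [[-0.0, -0.439, -0.898], [-0.0, -0.898, 0.439], [-1.0, 0.0, -0.0]]
wrist_force: [-0.6, -0.2, -0.1]
gripper_width: 0.005
```

```bash
cat >> h.py <<'E'
def slab_occ(p,q0,save=None):
    """slab pose with the tool partly over it: score model vs white mask, ignoring the lower-left occluder hull"""
    Q=json.load(open("q.json")); m=mask("slab",p)
    # occluder: anything dark/robot in the model but outside mask costs little near the tool
    t=np.array(p["R"])@r.sense()["tcp_pos"]+p["t"]; u=np.array([p["fx"]*t[0]/t[2]+p["cx"],p["fy"]*t[1]/t[2]+p["cy"]])
    yy,xx=np.mgrid[:420,:560]; w=(np.hypot(xx-u[0],yy-u[1])>75)|(m>0)
    def cost(q):
        S=4; im=np.zeros((420*S,560*S),np.uint8)
        cv2.fillConvexPoly(im,np.round((hull(q,"slab",p)[:,0]+.5)*S).astype(np.int32),1)
        f=im.reshape(420,S,560,S).mean((1,3)); return (np.abs(f-m)*w).sum()/5500
    b=min((minimize(cost,q0,method="Nelder-Mead",options=dict(initial_simplex=np.array(q0)+np.array([[0,0,0],[.01,0,0],[0,.01,0],[0,0,d]]),xatol=2e-4,fatol=1e-5)) for d in(-.15,.15)),key=lambda o:o.fun)
    print("slab rel",np.round(rel(b.x,Q["stop"]),1),"cost",round(b.fun,3),"mask",m.sum(),"tool uv",u)
    if save:
        im=p["image"][:,:,::-1].copy(); cv2.polylines(im,[np.round(hull(b.x,"slab",p)).astype(np.int32)],1,(0,0,255),1)
        cv2.polylines(im,[np.round(hull(Q["stop"],"stop",p)).astype(np.int32)],1,(0,0,255),1)
        cv2.imwrite(save,cv2.resize(im[100:340,180:480],None,fx=2,fy=2))
    Q["slab"]=b.x.tolist(); json.dump(Q,open("q.json","w")); return b.x
E
python3 - <<'E'
from h import *
where(); slab_occ(viewer.capture("top"),json.load(open("q.json"))["slab"],"pics/b1.png")
E
```

```text
t 2.9 tcp rel [-190.2   52.2   -9.3] z 43.6 F [-0.6 -0.2 -0.1] w 0.005336023621924392
slab rel [-153.7   -6.1    3. ] cost 0.007 mask 1978.0 tool uv [279.54202719 244.73224768]
```

View pics/b1.png

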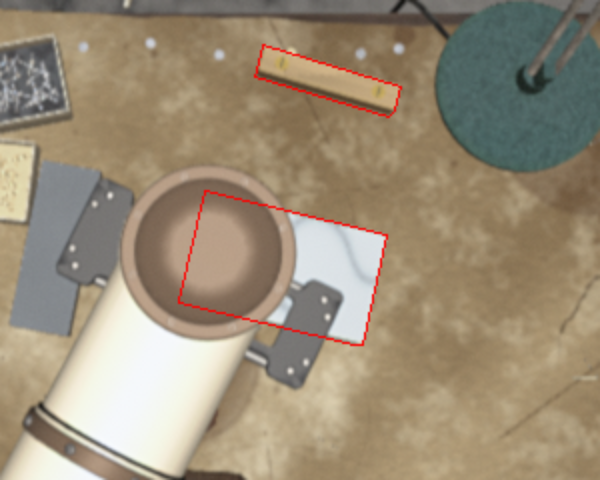

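The outlined slab fit has not moved (its right corner is still at about (373,217) full-frame). By calibration the finger should already be in contact, so I'll look from the other two cameras.

```bash
python3 - <<'E'
from h import *
a=viewer.capture("scene"); w=viewer.capture("wrist"); Q=json.load(open("q.json"))
im=a["image"][:,:,::-1].copy()
cv2.polylines(im,[np.round(hull(Q["slab"],"slab",a)).astype(np.int32)],1,(0,0,255),1)
t=np.array(r.sense()["tcp_pos"])
for z in (0,t[2],t[2]-.019):
    c=np.array(a["R"])@[t[0],t[1],z]+a["t"]; cv2.circle(im,(int(a["fx"]*c[0]/c[2]+a["cx"]),int(a["fy"]*c[1]/c[2]+a["cy"])),1,(0,255,0),-1)
im=cv2.resize(im[130:270,220:370],None,fx=3,fy=3)
wi=cv2.resize(w["image"][:,:,::-1],(350,420*350//560)); o=np.zeros((420,800,3),np.uint8); o[:,:450]=im; o[:wi.shape[0],450:]=wi
cv2.imwrite("pics/c1.png",o); print(np.round(w["mount"],3).tolist())
E
```

```text
[[0.001, -0.271, 0.963, -0.166], [1.0, -0.001, -0.001, 0.001], [0.001, 0.963, 0.271, -0.074], [0.0, 0.0, 0.0, 1.0]]
```

View pics/c1.png

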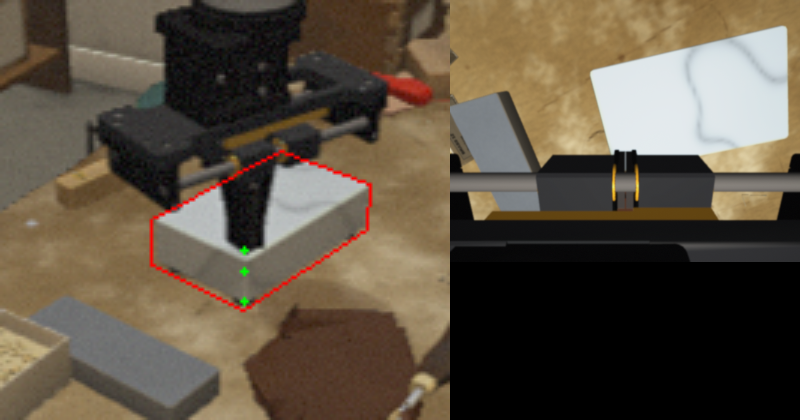

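The scene crop shows the fingertip at about (245,248), just above the slab's top near its corner at (245,262). The tip has skimmed over the slab without touching it, so it ends close to the TCP height instead of 19 mm below. I'll back off and go lower.

Emit:
{"fn": "play_rows", "kwargs": {
  "commands": [
    {"fingers":1,"tx":0,"ty":0.0048,"tz":0.03,"ax":0,"ay":0,"az":0},
    {"fingers":1,"tx":0,"ty":0.0095,"tz":0.065,"ax":0,"ay":0,"az":0},
    {"fingers":1,"tx":0,"ty":0.0095,"tz":0.065,"ax":0,"ay":0,"az":0},
    {"fingers":1,"tx":0.014,"ty":0.0095,"tz":0.065,"ax":0,"ay":0,"az":0},
    {"fingers":1,"tx":0.028,"ty":0.0095,"tz":0.065,"ax":0,"ay":0,"az":0}
  ]
}}

```text
time_s: 3.52
tcp_pos: [0.383, 0.4934, 0.0227]
ee_rot: [[0.001, -0.439, -0.899], [0.002, -0.899, 0.439], [-1.0, -0.002, 0.0]]
wrist_force: [0.3, -0.5, -0.7]
gripper_width: 0.006
```

Emit:
{"fn": "play_rows", "kwargs": {
  "commands": [
    {"fingers":1,"tx":0,"ty":0,"tz":0,"ax":0,"ay":0,"az":0},
    {"fingers":1,"tx":0,"ty":0,"tz":0,"ax":0,"ay":0,"az":0}
  ]
}}

```text
time_s: 3.68
tcp_pos: [0.383, 0.4915, 0.0211]
ee_rot: [[-0.001, -0.44, -0.898], [-0.003, -0.898, 0.44], [-1.0, 0.003, -0.0]]
wrist_force: [0.8, 0.4, 0.6]
gripper_width: 0.004
```

```bash
python3 - <<'E'
from h import *
where(); a=viewer.capture("scene"); Q=json.load(open("q.json"))
im=a["image"][:,:,::-1].copy()
t=np.array(r.sense()["tcp_pos"])
for z in (0,t[2],t[2]-.019):
    c=np.array(a["R"])@[t[0],t[1],z]+a["t"]; cv2.circle(im,(int(a["fx"]*c[0]/c[2]+a["cx"]),int(a["fy"]*c[1]/c[2]+a["cy"])),1,(0,255,0),-1)
cv2.imwrite("pics/d1.png",cv2.resize(im[130:270,220:370],None,fx=3,fy=3))
E
```

```text
t 3.6833 tcp rel [-239.3   51.9   -9.3] z 21.1 F [0.8 0.4 0.6] w 0.004080951771534818
```

View pics/d1.png

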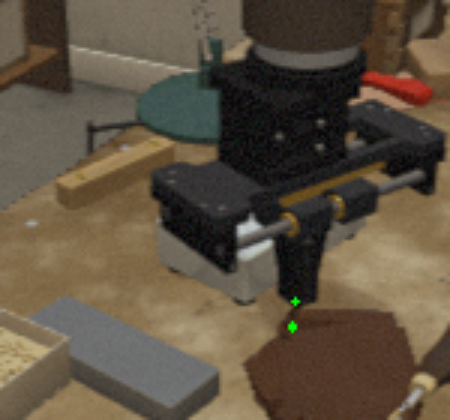

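The fingertip is now at (295,302), exactly on the TCP-height dot, so the tip is level with the TCP at 21 mm, low behind the slab. I'll push the left end now.

Emit:
{"fn": "play_rows", "kwargs": {
  "commands": [
    {"fingers":1,"tx":0,"ty":-0.001,"tz":-0.006,"ax":0,"ay":0,"az":0},
    {"fingers":1,"tx":0,"ty":-0.002,"tz":-0.012,"ax":0,"ay":0,"az":0},
    {"fingers":1,"tx":0,"ty":-0.003,"tz":-0.018,"ax":0,"ay":0,"az":0},
    {"fingers":1,"tx":0,"ty":-0.004,"tz":-0.024,"ax":0,"ay":0,"az":0},
    {"fingers":1,"tx":0,"ty":-0.005,"tz":-0.03,"ax":0,"ay":0,"az":0}
  ]
}}

```text
time_s: 4.15
tcp_pos: [0.4055, 0.486, 0.0229]
ee_rot: [[0.0, -0.44, -0.898], [0.0, -0.898, 0.44], [-1.0, -0.0, -0.0]]
wrist_force: [0.8, 0.4, 0.5]
gripper_width: 0.009
```

Emit:
{"fn": "play_rows", "kwargs": {
  "commands": [
    {"fingers":1,"tx":0,"ty":-0.0006,"tz":-0.004,"ax":0,"ay":0,"az":0},
    {"fingers":1,"tx":0,"ty":-0.0013,"tz":-0.008,"ax":0,"ay":0,"az":0},
    {"fingers":1,"tx":0,"ty":-0.002,"tz":-0.012,"ax":0,"ay":0,"az":0},
    {"fingers":1,"tx":0,"ty":-0.0026,"tz":-0.016,"ax":0,"ay":0,"az":0},
    {"fingers":1,"tx":0,"ty":-0.0033,"tz":-0.02,"ax":0,"ay":0,"az":0}
  ]
}}

```text
time_s: 4.57
tcp_pos: [0.4183, 0.4837, 0.0229]
ee_rot: [[-0.001, -0.439, -0.899], [0.003, -0.899, 0.439], [-1.0, -0.003, 0.002]]
wrist_force: [-6.3, 4.2, 0.8]
gripper_width: 0.004
```

Emit:
{"fn": "play_rows", "kwargs": {
  "commands": [
    {"fingers":1,"tx":0,"ty":-0.0006,"tz":-0.004,"ax":0,"ay":0,"az":0},
    {"fingers":1,"tx":0,"ty":-0.0013,"tz":-0.008,"ax":0,"ay":0,"az":0},
    {"fingers":1,"tx":0,"ty":-0.002,"tz":-0.012,"ax":0,"ay":0,"az":0},
    {"fingers":1,"tx":0,"ty":-0.0026,"tz":-0.016,"ax":0,"ay":0,"az":0},
    {"fingers":1,"tx":0,"ty":-0.0033,"tz":-0.02,"ax":0,"ay":0,"az":0}
  ]
}}

```text
time_s: 4.98
tcp_pos: [0.4329, 0.4796, 0.0229]
ee_rot: [[-0.0, -0.438, -0.899], [0.004, -0.899, 0.438], [-1.0, -0.003, 0.002]]
wrist_force: [-5.4, 5.1, -0.1]
gripper_width: 0.004
```

```bash
python3 - <<'E'
from h import *
where(); slab_occ(viewer.capture("top"),json.load(open("q.json"))["slab"],"pics/e1.png")
E
```

```text
t 4.9833 tcp rel [-188.1   55.    -9.2] z 22.9 F [-5.4  5.1 -0.1] w 0.0035426834842347296
slab rel [-140.4  -11.3   -6.1] cost 0.009 mask 2563.0 tool uv [278.17420182 243.37273343]
```

Emit:
{"fn": "play_rows", "kwargs": {
  "commands": [
    {"fingers":1,"tx":0,"ty":-0.002,"tz":-0.004,"ax":0,"ay":0,"az":0},
    {"fingers":1,"tx":0,"ty":-0.004,"tz":-0.008,"ax":0,"ay":0,"az":0},
    {"fingers":1,"tx":0,"ty":-0.006,"tz":-0.012,"ax":0,"ay":0,"az":0},
    {"fingers":1,"tx":0,"ty":-0.008,"tz":-0.015,"ax":0,"ay":0,"az":0}
  ]
}}

```text
time_s: 5.42
tcp_pos: [0.4446, 0.4784, 0.0228]
ee_rot: [[-0.003, -0.44, -0.898], [-0.0, -0.898, 0.44], [-1.0, 0.001, 0.003]]
wrist_force: [-9.3, 1.8, 5.0]
gripper_width: 0.003
```

```bash
python3 - <<'E'
from h import *
where(); slab_occ(viewer.capture("top"),json.load(open("q.json"))["slab"],"pics/e2.png")
E
```

```text
t 5.4167 tcp rel [-176.5   57.1   -9.3] z 22.8 F [-9.3  1.8  5. ] w 0.0027198329792087915
slab rel [-134.9  -10.9  -10.9] cost 0.008 mask 2451.0 tool uv [278.79883113 236.33444172]
```

View pics/e2.png

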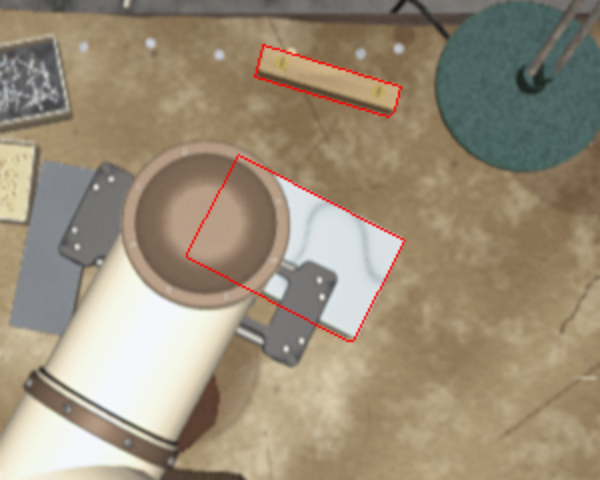

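The overlay puts the slab at about −11° with its left end ahead, and the tool at its left end. Now to the right end, with the tool turned to about +10°.

Emit:
{"fn": "play_rows", "kwargs": {
  "commands": [
    {"fingers":1,"tx":0,"ty":0.008,"tz":0.05,"ax":0,"ay":0,"az":0},
    {"fingers":1,"tx":0,"ty":0.04,"tz":0.055,"ax":-0.02,"ay":0,"az":0},
    {"fingers":1,"tx":0,"ty":0.09,"tz":0.05,"ax":-0.06,"ay":0,"az":0},
    {"fingers":1,"tx":0,"ty":0.141,"tz":0.0425,"ax":-0.1,"ay":0,"az":0},
    {"fingers":1,"tx":0,"ty":0.141,"tz":0.0425,"ax":-0.107,"ay":0,"az":0}
  ]
}}

```text
time_s: 5.93
tcp_pos: [0.3669, 0.3877, 0.0212]
ee_rot: [[-0.007, -0.117, -0.993], [-0.01, -0.993, 0.117], [-1.0, 0.01, 0.006]]
wrist_force: [-0.8, -0.8, -1.7]
gripper_width: 0.001
```

Emit:
{"fn": "play_rows", "kwargs": {
  "commands": [
    {"fingers":1,"tx":0,"ty":0,"tz":0,"ax":0,"ay":0,"az":0},
    {"fingers":1,"tx":0,"ty":0,"tz":0,"ax":0,"ay":0,"az":0}
  ]
}}

```text
time_s: 6.1
tcp_pos: [0.3723, 0.3978, 0.0234]
ee_rot: [[0.001, -0.119, -0.993], [0.002, -0.993, 0.119], [-1.0, -0.002, -0.001]]
wrist_force: [-0.5, 0.3, 0.8]
gripper_width: 0.008
```

```bash
python3 - <<'E'
from h import *
where(); slab_occ(viewer.capture("top"),json.load(open("q.json"))["slab"],"pics/f1.png")
plan(-202,-42,22,10); plan(-162,-46,22,10)
E
```

```text
t 6.1 tcp rel [-222.5  -40.9    9.9] z 23.4 F [-0.5  0.3  0.8] w 0.007571623045060591
slab rel [-134.8  -12.3  -10.9] cost 0.01 mask 4705.0 tool uv [328.10170786 281.072706  ]
plan t [ 0.0015  0.0071 -0.0267] a [-0.0003 -0.0003  0.0006] mm 21
plan t [ 0.0015  0.0216 -0.0783] a [-0.0003 -0.0003  0.0006] mm 61
```

Emit:
{"fn": "play_rows", "kwargs": {
  "commands": [
    {"fingers":1,"tx":0,"ty":0.001,"tz":-0.006,"ax":0,"ay":0,"az":0},
    {"fingers":1,"tx":0,"ty":0.002,"tz":-0.012,"ax":0,"ay":0,"az":0},
    {"fingers":1,"tx":0,"ty":0.003,"tz":-0.018,"ax":0,"ay":0,"az":0},
    {"fingers":1,"tx":0,"ty":0.004,"tz":-0.023,"ax":0,"ay":0,"az":0},
    {"fingers":1,"tx":0,"ty":0.0046,"tz":-0.027,"ax":0,"ay":0,"az":0}
  ]
}}

```text
time_s: 6.62
tcp_pos: [0.3918, 0.391, 0.0225]
ee_rot: [[-0.0, -0.119, -0.993], [-0.0, -0.993, 0.119], [-1.0, 0.0, 0.0]]
wrist_force: [0.5, 1.2, -0.7]
gripper_width: 0.005
```

Emit:
{"fn": "play_rows", "kwargs": {
  "commands": [
    {"fingers":1,"tx":0,"ty":0.0009,"tz":-0.0052,"ax":0,"ay":0,"az":0},
    {"fingers":1,"tx":0,"ty":0.0018,"tz":-0.0105,"ax":0,"ay":0,"az":0},
    {"fingers":1,"tx":0,"ty":0.0027,"tz":-0.0157,"ax":0,"ay":0,"az":0},
    {"fingers":1,"tx":0,"ty":0.0036,"tz":-0.021,"ax":0,"ay":0,"az":0},
    {"fingers":1,"tx":0,"ty":0.0046,"tz":-0.0262,"ax":0,"ay":0,"az":0}
  ]
}}

```text
time_s: 7.03
tcp_pos: [0.4074, 0.3841, 0.0224]
ee_rot: [[-0.005, -0.12, -0.993], [-0.003, -0.993, 0.12], [-1.0, 0.004, 0.005]]
wrist_force: [-13.0, 1.3, 6.4]
gripper_width: 0.007
```

Emit:
{"fn": "play_rows", "kwargs": {
  "commands": [
    {"fingers":1,"tx":0,"ty":0.0009,"tz":-0.0052,"ax":0,"ay":0,"az":0},
    {"fingers":1,"tx":0,"ty":0.0018,"tz":-0.0105,"ax":0,"ay":0,"az":0},
    {"fingers":1,"tx":0,"ty":0.0027,"tz":-0.0157,"ax":0,"ay":0,"az":0},
    {"fingers":1,"tx":0,"ty":0.0036,"tz":-0.021,"ax":0,"ay":0,"az":0},
    {"fingers":1,"tx":0,"ty":0.0046,"tz":-0.0262,"ax":0,"ay":0,"az":0}
  ]
}}

```text
time_s: 7.45
tcp_pos: [0.4257, 0.3777, 0.0224]
ee_rot: [[-0.007, -0.12, -0.993], [-0.005, -0.993, 0.12], [-1.0, 0.005, 0.006]]
wrist_force: [-12.3, 0.6, 8.9]
gripper_width: 0.007
```

```bash
python3 - <<'E'
from h import *
where(); slab_occ(viewer.capture("top"),json.load(open("q.json"))["slab"],"pics/f2.png")
E
```

```text
t 7.45 tcp rel [-165.5  -44.7    9.9] z 22.4 F [-12.3   0.6   8.9] w 0.007474229167093721
slab rel [-108.8   -8.4   -1.3] cost 0.004 mask 2530.0 tool uv [340.54325343 247.67220625]
```

Emit:
{"fn": "play_rows", "kwargs": {
  "commands": [
    {"fingers":1,"tx":0,"ty":-0.002,"tz":0.0105,"ax":0,"ay":0,"az":0},
    {"fingers":1,"tx":0,"ty":0.014,"tz":0.0133,"ax":0,"ay":0,"az":0},
    {"fingers":1,"tx":0,"ty":0.0145,"tz":0.009,"ax":0,"ay":0,"az":0},
    {"fingers":1,"tx":0,"ty":0.0158,"tz":0.003,"ax":0,"ay":0,"az":0}
  ]
}}

```text
time_s: 7.88
tcp_pos: [0.4247, 0.3675, 0.0226]
ee_rot: [[-0.002, -0.119, -0.993], [-0.001, -0.993, 0.119], [-1.0, 0.002, 0.002]]
wrist_force: [-10.2, 1.7, 5.4]
gripper_width: 0.007
```

Emit:
{"fn": "play_rows", "kwargs": {
  "commands": [
    {"fingers":1,"tx":0,"ty":0.0009,"tz":-0.0052,"ax":0,"ay":0,"az":0},
    {"fingers":1,"tx":0,"ty":0.0018,"tz":-0.0105,"ax":0,"ay":0,"az":0},
    {"fingers":1,"tx":0,"ty":0.0027,"tz":-0.0157,"ax":0,"ay":0,"az":0},
    {"fingers":1,"tx":0,"ty":0.0036,"tz":-0.021,"ax":0,"ay":0,"az":0},
    {"fingers":1,"tx":0,"ty":0.0046,"tz":-0.0262,"ax":0,"ay":0,"az":0}
  ]
}}

```text
time_s: 8.3
tcp_pos: [0.4418, 0.3607, 0.0226]
ee_rot: [[-0.007, -0.12, -0.993], [-0.005, -0.993, 0.12], [-1.0, 0.005, 0.006]]
wrist_force: [-14.5, 0.4, 9.2]
gripper_width: 0.009
```

```bash
python3 - <<'E'
from h import *
where(); slab_occ(viewer.capture("top"),json.load(open("q.json"))["slab"],"pics/f3.png")
E
```

```text
t 8.3 tcp rel [-145.3  -56.3    9.9] z 22.6 F [-14.5   0.4   9.2] w 0.00885139448459052
slab rel [-94.5  -4.9   5.2] cost 0.005 mask 2800.0 tool uv [350.73907761 237.84236239]
```

Emit:
{"fn": "play_rows", "kwargs": {
  "commands": [
    {"fingers":1,"tx":0,"ty":0.0012,"tz":-0.0048,"ax":0,"ay":0,"az":0},
    {"fingers":1,"tx":0,"ty":0.0025,"tz":-0.0095,"ax":0,"ay":0,"az":0},
    {"fingers":1,"tx":0,"ty":0.0038,"tz":-0.014,"ax":0,"ay":0,"az":0},
    {"fingers":1,"tx":0,"ty":0.005,"tz":-0.0175,"ax":0,"ay":0,"az":0}
  ]
}}

```text
time_s: 8.73
tcp_pos: [0.4548, 0.3559, 0.0225]
ee_rot: [[-0.006, -0.12, -0.993], [-0.004, -0.993, 0.12], [-1.0, 0.004, 0.005]]
wrist_force: [-11.6, 0.7, 6.6]
gripper_width: 0.008
```

```bash
python3 - <<'E'
from h import *
where(); slab_occ(viewer.capture("top"),json.load(open("q.json"))["slab"],"pics/f4.png")
E
```

```text
t 8.7333 tcp rel [-131.4  -57.2    9.9] z 22.5 F [-11.6   0.7   6.6] w 0.007673965707210856
slab rel [-85.1  -2.8  11. ] cost 0.007 mask 2624.0 tool uv [353.59740146 230.09797893]
```

View pics/f4.png

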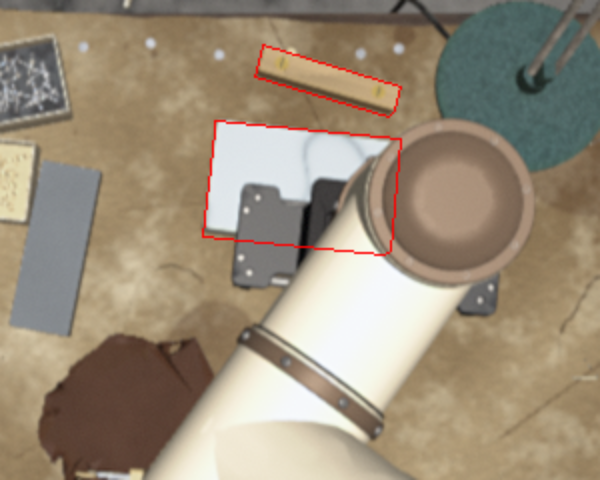

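The overlay has the slab at +11°, right end ahead, with about 40 mm of gap at mid-face. Next is the left end.

Emit:
{"fn": "play_rows", "kwargs": {
  "commands": [
    {"fingers":1,"tx":0,"ty":-0.009,"tz":0.053,"ax":0,"ay":0,"az":0},
    {"fingers":1,"tx":0,"ty":-0.04,"tz":0.056,"ax":0.02,"ay":0,"az":0},
    {"fingers":1,"tx":0,"ty":-0.09,"tz":0.05,"ax":0.06,"ay":0,"az":0},
    {"fingers":1,"tx":0,"ty":-0.136,"tz":0.0394,"ax":0.1,"ay":0,"az":0},
    {"fingers":1,"tx":0,"ty":-0.136,"tz":0.0394,"ax":0.1105,"ay":0,"az":0}
  ]
}}

```text
time_s: 9.25
tcp_pos: [0.4436, 0.4692, 0.0234]
ee_rot: [[0.006, -0.45, -0.893], [0.006, -0.893, 0.45], [-1.0, -0.009, -0.002]]
wrist_force: [0.5, 0.6, -0.9]
gripper_width: 0.005
```

Emit:
{"fn": "play_rows", "kwargs": {
  "commands": [
    {"fingers":1,"tx":0,"ty":0,"tz":0,"ax":0,"ay":0,"az":0},
    {"fingers":1,"tx":0,"ty":0,"tz":0,"ax":0,"ay":0,"az":0}
  ]
}}

```text
time_s: 9.42
tcp_pos: [0.4403, 0.4616, 0.0221]
ee_rot: [[-0.001, -0.448, -0.894], [-0.001, -0.894, 0.448], [-1.0, 0.001, 0.0]]
wrist_force: [0.3, -0.8, -0.5]
gripper_width: 0.002
```

```bash
python3 - <<'E'
from h import *
where(); slab_occ(viewer.capture("top"),json.load(open("q.json"))["slab"],"pics/g1.png")
plan(-155,38,22,-10); plan(-130,44,22,-10)
E
```

```text
t 9.4167 tcp rel [-175.8   39.8   -9.9] z 22.1 F [ 0.3 -0.8 -0.5] w 0.0024581244762465547
slab rel [-86.   -1.7  10. ] cost 0.01 mask 3136.0 tool uv [289.57609722 239.31780152]
plan t [ 0.0005 -0.0034 -0.0274] a [ 0.0005  0.     -0.0004] mm 21
plan t [ 0.0005 -0.0171 -0.0589] a [ 0.0005  0.     -0.0004] mm 46
```

Emit:
{"fn": "play_rows", "kwargs": {
  "commands": [
    {"fingers":1,"tx":0,"ty":-0.001,"tz":-0.006,"ax":0,"ay":0,"az":0},
    {"fingers":1,"tx":0,"ty":-0.002,"tz":-0.012,"ax":0,"ay":0,"az":0},
    {"fingers":1,"tx":0,"ty":-0.003,"tz":-0.018,"ax":0,"ay":0,"az":0},
    {"fingers":1,"tx":0,"ty":-0.004,"tz":-0.023,"ax":0,"ay":0,"az":0},
    {"fingers":1,"tx":0,"ty":-0.0046,"tz":-0.0263,"ax":0,"ay":0,"az":0}
  ]
}}

```text
time_s: 9.93
tcp_pos: [0.4601, 0.4556, 0.0228]
ee_rot: [[0.0, -0.45, -0.893], [0.0, -0.893, 0.45], [-1.0, -0.0, -0.0]]
wrist_force: [-0.4, 0.2, 0.2]
gripper_width: 0.001
```

Emit:
{"fn": "play_rows", "kwargs": {
  "commands": [
    {"fingers":1,"tx":0,"ty":-0.0015,"tz":-0.0041,"ax":0,"ay":0,"az":0},
    {"fingers":1,"tx":0,"ty":-0.003,"tz":-0.0082,"ax":0,"ay":0,"az":0},
    {"fingers":1,"tx":0,"ty":-0.0045,"tz":-0.0122,"ax":0,"ay":0,"az":0},
    {"fingers":1,"tx":0,"ty":-0.006,"tz":-0.0163,"ax":0,"ay":0,"az":0},
    {"fingers":1,"tx":0,"ty":-0.0076,"tz":-0.0203,"ax":0,"ay":0,"az":0}
  ]
}}

```text
time_s: 10.35
tcp_pos: [0.4734, 0.4553, 0.0227]
ee_rot: [[-0.003, -0.449, -0.894], [0.001, -0.894, 0.449], [-1.0, 0.001, 0.003]]
wrist_force: [-7.9, 3.6, 2.6]
gripper_width: 0.007
```

Emit:
{"fn": "play_rows", "kwargs": {
  "commands": [
    {"fingers":1,"tx":0,"ty":-0.0015,"tz":-0.0041,"ax":0,"ay":0,"az":0},
    {"fingers":1,"tx":0,"ty":-0.003,"tz":-0.0082,"ax":0,"ay":0,"az":0},
    {"fingers":1,"tx":0,"ty":-0.0045,"tz":-0.0122,"ax":0,"ay":0,"az":0},
    {"fingers":1,"tx":0,"ty":-0.006,"tz":-0.0163,"ax":0,"ay":0,"az":0},
    {"fingers":1,"tx":0,"ty":-0.0076,"tz":-0.0203,"ax":0,"ay":0,"az":0}
  ]
}}

```text
time_s: 10.77
tcp_pos: [0.4897, 0.4541, 0.0227]
ee_rot: [[-0.002, -0.448, -0.894], [0.001, -0.894, 0.448], [-1.0, -0.0, 0.003]]
wrist_force: [-8.9, 4.7, 1.7]
gripper_width: 0.004
```

```bash
python3 - <<'E'
from h import *
where(); slab_occ(viewer.capture("top"),json.load(open("q.json"))["slab"],"pics/g2.png")
E
```

```text
t 10.7667 tcp rel [-126.4   46.8   -9.9] z 22.7 F [-8.9  4.7  1.7] w 0.004111483163217672
slab rel [-71.2  -2.5   0.9] cost 0.007 mask 1681.0 tool uv [293.61872912 208.82337264]
```

Emit:
{"fn": "play_rows", "kwargs": {
  "commands": [
    {"fingers":1,"tx":0,"ty":-0.0015,"tz":-0.0041,"ax":0,"ay":0,"az":0},
    {"fingers":1,"tx":0,"ty":-0.003,"tz":-0.0082,"ax":0,"ay":0,"az":0},
    {"fingers":1,"tx":0,"ty":-0.0045,"tz":-0.0122,"ax":0,"ay":0,"az":0},
    {"fingers":1,"tx":0,"ty":-0.006,"tz":-0.0163,"ax":0,"ay":0,"az":0},
    {"fingers":1,"tx":0,"ty":-0.0076,"tz":-0.0203,"ax":0,"ay":0,"az":0}
  ]
}}

```text
time_s: 11.28
tcp_pos: [0.5058, 0.4523, 0.0227]
ee_rot: [[-0.002, -0.448, -0.894], [0.001, -0.894, 0.448], [-1.0, 0.0, 0.003]]
wrist_force: [-8.3, 3.3, 3.0]
gripper_width: 0.005
```

Emit:
{"fn": "play_rows", "kwargs": {
  "commands": [
    {"fingers":1,"tx":0,"ty":-0.0015,"tz":-0.004,"ax":0,"ay":0,"az":0},
    {"fingers":1,"tx":0,"ty":-0.003,"tz":-0.008,"ax":0,"ay":0,"az":0}
  ]
}}

```text
time_s: 11.45
tcp_pos: [0.5121, 0.4516, 0.0228]
ee_rot: [[-0.003, -0.448, -0.894], [0.001, -0.894, 0.448], [-1.0, 0.0, 0.003]]
wrist_force: [-8.3, 3.6, 3.0]
gripper_width: 0.004
```

```bash
python3 - <<'E'
from h import *
where(); slab_occ(viewer.capture("top"),json.load(open("q.json"))["slab"],"pics/g3.png")
E
```

```text
t 11.45 tcp rel [-104.1   50.9   -9.9] z 22.8 F [-8.3  3.6  3. ] w 0.0040160237254681175
slab rel [-57.7  -4.5  -7.5] cost 0.006 mask 1949.0 tool uv [295.0934     195.30132533]
```

Emit:
{"fn": "play_rows", "kwargs": {
  "commands": [
    {"fingers":1,"tx":0,"ty":-0.001,"tz":-0.0026,"ax":0,"ay":0,"az":0},
    {"fingers":1,"tx":0,"ty":-0.0018,"tz":-0.005,"ax":0,"ay":0,"az":0}
  ]
}}

```text
time_s: 11.72
tcp_pos: [0.5157, 0.4511, 0.0227]
ee_rot: [[-0.003, -0.448, -0.894], [0.001, -0.894, 0.448], [-1.0, 0.001, 0.003]]
wrist_force: [-15.1, 6.1, 6.5]
gripper_width: 0.005
```

Emit:
{"fn": "play_rows", "kwargs": {
  "commands": [
    {"fingers":1,"tx":0,"ty":0.0096,"tz":0.055,"ax":0,"ay":0,"az":0},
    {"fingers":1,"tx":0,"ty":0.04,"tz":0.058,"ax":-0.02,"ay":0,"az":0},
    {"fingers":1,"tx":0,"ty":0.09,"tz":0.05,"ax":-0.06,"ay":0,"az":0},
    {"fingers":1,"tx":0,"ty":0.141,"tz":0.0363,"ax":-0.1,"ay":0,"az":0},
    {"fingers":1,"tx":0,"ty":0.141,"tz":0.0363,"ax":-0.111,"ay":0,"az":0}
  ]
}}

```text
time_s: 12.13
tcp_pos: [0.4421, 0.3597, 0.0216]
ee_rot: [[-0.007, -0.115, -0.993], [-0.007, -0.993, 0.115], [-1.0, 0.008, 0.006]]
wrist_force: [0.4, -0.8, -0.3]
gripper_width: 0.008
```

Emit:
{"fn": "play_rows", "kwargs": {
  "commands": [
    {"fingers":1,"tx":0,"ty":0,"tz":0,"ax":0,"ay":0,"az":0},
    {"fingers":1,"tx":0,"ty":0,"tz":0,"ax":0,"ay":0,"az":0}
  ]
}}

```text
time_s: 12.3
tcp_pos: [0.4471, 0.3681, 0.0233]
ee_rot: [[0.001, -0.118, -0.993], [0.001, -0.993, 0.118], [-1.0, -0.002, -0.001]]
wrist_force: [0.2, 0.6, 0.7]
gripper_width: 0.008
```

```bash
python3 - <<'E'
from h import *
where(); slab_occ(viewer.capture("top"),json.load(open("q.json"))["slab"],"pics/h1.png")
E
```

```text
t 12.3 tcp rel [-142.3  -47.8   10. ] z 23.3 F [0.2 0.6 0.7] w 0.007989108473244577
slab rel [-56.7  -6.6  -8.9] cost 0.016 mask 3796.0 tool uv [345.80471675 235.06315606]
```

View pics/h1.png

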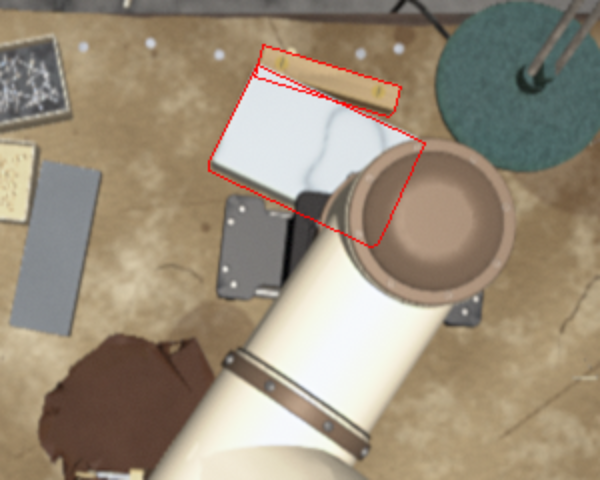

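The overlay shows the slab about 9° left-ahead, its far-left corner just touching the stop at about (258,72). The final swing of the right end will square it.

Emit:
{"fn": "play_rows", "kwargs": {
  "commands": [
    {"fingers":1,"tx":0,"ty":0.001,"tz":-0.006,"ax":0,"ay":0,"az":0},
    {"fingers":1,"tx":0,"ty":0.002,"tz":-0.012,"ax":0,"ay":0,"az":0},
    {"fingers":1,"tx":0,"ty":0.003,"tz":-0.017,"ax":0,"ay":0,"az":0},
    {"fingers":1,"tx":0,"ty":0.0037,"tz":-0.021,"ax":0,"ay":0,"az":0},
    {"fingers":1,"tx":0,"ty":0.0041,"tz":-0.0236,"ax":0,"ay":0,"az":0}
  ]
}}

```text
time_s: 12.82
tcp_pos: [0.4641, 0.3623, 0.0225]
ee_rot: [[-0.0, -0.117, -0.993], [-0.0, -0.993, 0.117], [-1.0, 0.0, 0.0]]
wrist_force: [-0.3, -0.5, -0.5]
gripper_width: 0.006
```

Emit:
{"fn": "play_rows", "kwargs": {
  "commands": [
    {"fingers":1,"tx":0,"ty":0.0007,"tz":-0.004,"ax":0,"ay":0,"az":0},
    {"fingers":1,"tx":0,"ty":0.0014,"tz":-0.008,"ax":0,"ay":0,"az":0},
    {"fingers":1,"tx":0,"ty":0.002,"tz":-0.012,"ax":0,"ay":0,"az":0},
    {"fingers":1,"tx":0,"ty":0.0027,"tz":-0.016,"ax":0,"ay":0,"az":0},
    {"fingers":1,"tx":0,"ty":0.0034,"tz":-0.0197,"ax":0,"ay":0,"az":0}
  ]
}}

```text
time_s: 13.23
tcp_pos: [0.4741, 0.3568, 0.0225]
ee_rot: [[-0.007, -0.118, -0.993], [-0.004, -0.993, 0.118], [-1.0, 0.004, 0.007]]
wrist_force: [-14.8, 1.1, 9.3]
gripper_width: 0.006
```

```bash
python3 - <<'E'
from h import *
where(); slab_occ(viewer.capture("top"),json.load(open("q.json"))["slab"],"pics/h2.png")
E
```

```text
t 13.2333 tcp rel [-113.2  -50.7   10. ] z 22.5 F [-14.8   1.1   9.3] w 0.006100092349061155
slab rel [-53.   -6.6  -5.7] cost 0.009 mask 2569.0 tool uv [352.8651839  218.52014295]
```

Emit:
{"fn": "play_rows", "kwargs": {
  "commands": [
    {"fingers":1,"tx":0,"ty":0.0006,"tz":-0.003,"ax":0,"ay":0,"az":0},
    {"fingers":1,"tx":0,"ty":0.0011,"tz":-0.006,"ax":0,"ay":0,"az":0},
    {"fingers":1,"tx":0,"ty":0.0016,"tz":-0.009,"ax":0,"ay":0,"az":0},
    {"fingers":1,"tx":0,"ty":0.0021,"tz":-0.0115,"ax":0,"ay":0,"az":0}
  ]
}}

```text
time_s: 13.67
tcp_pos: [0.4802, 0.3526, 0.0224]
ee_rot: [[-0.012, -0.119, -0.993], [-0.008, -0.993, 0.119], [-1.0, 0.009, 0.011]]
wrist_force: [-19.0, -0.7, 13.1]
gripper_width: 0.005
```

```bash
python3 - <<'E'
from h import *
where(); slab_occ(viewer.capture("top"),json.load(open("q.json"))["slab"],"pics/h3.png")
E
```

```text
t 13.6667 tcp rel [-106.1  -53.     9.9] z 22.4 F [-19.   -0.7  13.1] w 0.005384313452984319
slab rel [-48.4  -6.2  -2.7] cost 0.007 mask 2532.0 tool uv [355.33697957 214.84308626]
```

Emit:
{"fn": "play_rows", "kwargs": {
  "commands": [
    {"fingers":1,"tx":0,"ty":0.0005,"tz":-0.0025,"ax":0,"ay":0,"az":0},
    {"fingers":1,"tx":0,"ty":0.001,"tz":-0.005,"ax":0,"ay":0,"az":0},
    {"fingers":1,"tx":0,"ty":0.001,"tz":-0.005,"ax":0,"ay":0,"az":0}
  ]
}}

```text
time_s: 14.02
tcp_pos: [0.4834, 0.3507, 0.0223]
ee_rot: [[-0.013, -0.119, -0.993], [-0.009, -0.993, 0.119], [-1.0, 0.01, 0.011]]
wrist_force: [-18.7, -1.6, 12.6]
gripper_width: 0.008
```

```bash
python3 - <<'E'
from h import *
where(); slab_occ(viewer.capture("top"),json.load(open("q.json"))["slab"],"pics/h4.png")
E
```

```text
t 14.0167 tcp rel [-102.5  -54.     9.9] z 22.3 F [-18.7  -1.6  12.6] w 0.008383046591082627
slab rel [-47.3  -5.8  -0.7] cost 0.007 mask 2357.0 tool uv [356.3860948  213.10058344]
```

Emit:
{"fn": "play_rows", "kwargs": {
  "commands": [
    {"fingers":1,"tx":0,"ty":0.0004,"tz":-0.002,"ax":0,"ay":0,"az":0},
    {"fingers":1,"tx":0,"ty":0.0004,"tz":-0.002,"ax":0,"ay":0,"az":0}
  ]
}}

```text
time_s: 14.28
tcp_pos: [0.4846, 0.3501, 0.0223]
ee_rot: [[-0.013, -0.119, -0.993], [-0.009, -0.993, 0.119], [-1.0, 0.011, 0.012]]
wrist_force: [-19.8, -1.4, 13.0]
gripper_width: 0.005
```

Emit:
{"fn": "play_rows", "kwargs": {
  "commands": [
    {"fingers":1,"tx":0,"ty":0.0004,"tz":-0.002,"ax":0,"ay":0,"az":0},
    {"fingers":1,"tx":0,"ty":0.0004,"tz":-0.002,"ax":0,"ay":0,"az":0}
  ]
}}

```text
time_s: 14.45
tcp_pos: [0.4857, 0.3494, 0.0222]
ee_rot: [[-0.014, -0.119, -0.993], [-0.01, -0.993, 0.119], [-1.0, 0.011, 0.012]]
wrist_force: [-19.9, -1.4, 13.1]
gripper_width: 0.007
```

```bash
python3 - <<'E'
from h import *
where(); slab_occ(viewer.capture("top"),json.load(open("q.json"))["slab"],"pics/h5.png")
E
```

```text
t 14.45 tcp rel [-99.9 -54.6   9.9] z 22.2 F [-19.9  -1.4  13.1] w 0.00718323849918582
slab rel [-45.1  -5.1   0.8] cost 0.006 mask 2431.0 tool uv [357.14200755 211.69562151]
```

Emit:
{"fn": "play_rows", "kwargs": {
  "commands": [
    {"fingers":1,"tx":0,"ty":0.0004,"tz":-0.002,"ax":0,"ay":0,"az":0},
    {"fingers":1,"tx":0,"ty":0.0004,"tz":-0.002,"ax":0,"ay":0,"az":0}
  ]
}}

```text
time_s: 14.72
tcp_pos: [0.4862, 0.349, 0.0222]
ee_rot: [[-0.015, -0.119, -0.993], [-0.01, -0.993, 0.12], [-1.0, 0.012, 0.014]]
wrist_force: [-23.3, -0.3, 14.5]
gripper_width: 0.01
```

Emit:
{"fn": "play_rows", "kwargs": {
  "commands": [
    {"fingers":1,"tx":0,"ty":-0.01,"tz":0.055,"ax":0,"ay":0,"az":0},
    {"fingers":1,"tx":0,"ty":-0.02,"tz":0.11,"ax":0,"ay":0,"az":0},
    {"fingers":1,"tx":-0.05,"ty":-0.02,"tz":0.16,"ax":0,"ay":0,"az":0},
    {"fingers":1,"tx":-0.1,"ty":-0.02,"tz":0.18,"ax":0,"ay":0,"az":0},
    {"fingers":1,"tx":-0.12,"ty":-0.02,"tz":0.18,"ax":0,"ay":0,"az":0}
  ]
}}

```text
time_s: 15.13
tcp_pos: [0.3599, 0.3843, 0.1153]
ee_rot: [[0.001, -0.113, -0.994], [0.001, -0.994, 0.113], [-1.0, -0.001, -0.001]]
wrist_force: [1.5, 1.1, 0.4]
gripper_width: 0.004
```

```bash
python3 - <<'E'
from h import *
where(); p=viewer.capture("top"); slab_occ(p,json.load(open("q.json"))["slab"])
a=viewer.capture("scene"); Q=json.load(open("q.json"))
m=mask("whetstone",p); print("whet px",np.argwhere(m>0)[:,::-1].mean(0),m.sum())
m=mask("slab",a); q,i=fit("slab",a,m,Q["slab"]); print("scene slab",np.round(q,4),np.degrees(q[2]),i)
x=cv2.resize(p["image"][100:300,180:380,::-1],None,fx=2,fy=2);y=cv2.resize(a["image"][130:230,200:300,::-1],(400,400),interpolation=cv2.INTER_CUBIC)
cv2.imwrite("pics/i1.png",np.hstack([x,y]))
E
```

```text
t 15.1333 tcp rel [-230.5  -57.4   10.3] z 115.3 F [1.5 1.1 0.4] w 0.0037073114190032323
slab rel [-44.4  -4.3   0.4] cost 0.026 mask 5365.0 tool uv [343.14144882 288.86572816]
whet px [207.85105551 224.00977326] 2558.0
scene slab [ 0.5544  0.378  -0.2504] -14.348336410249999 0.9466530118238525
```

View pics/i1.png

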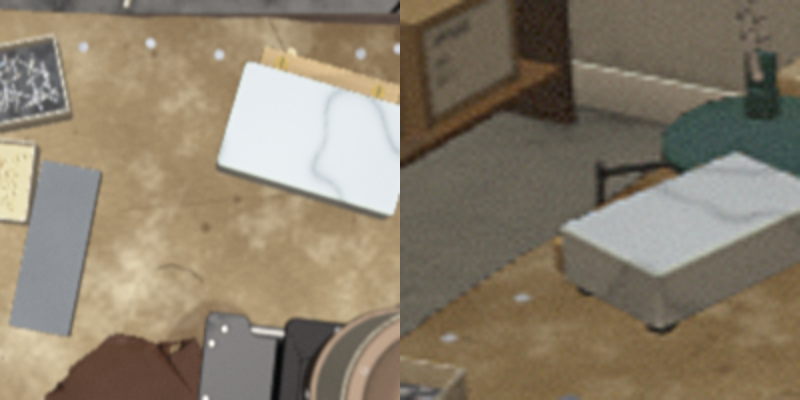

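The picture shows the slab flush with the stop: an even strip of the batten shows behind its far edge. The whetstone has not moved (centre (208,224), against (207,224) at the start), and the tool is clear.

```bash
python3 -c "
from station import job;print(job.finish_job())"
```

```text
the job is handed in; nothing more can be done
None
```

I walked the slab to the stop in four alternating pushes on its near face, and handed the job in at about 15 s of the 51 s allowed. The slab's angle from square at each step, negative meaning left end ahead:

| Step | Angle from square |
|---|---|
| Start | +3° |
| Left end pushed | −11° |
| Right end pushed | +11° |
| Left end pushed | −9° |
| Right end pushed, onto the stop | about 0° |

**Last checks, with the tool clear:**
- **Top camera:** the slab's origin was at x = −44.4 mm and y = −4.3 mm in the stop's frame, turned +0.4°. That puts it flush with the stop to within measuring error and about 4 mm to the right of centre.
- **Scene camera:** about 0.3° from square, which agrees.
- **Push force:** it rose from 20 to 23 N in the last push, which suggests the slab was up against the stop.
- **Whetstone:** its image position was unchanged to within half a pixel.

**What disagreed or went wrong:**
- **Fingertip height:** the shut fingertips sat level with the TCP, not 19 mm beyond it as the description says. My first approach therefore skimmed over the slab with no sensed force, and I redid it lower.
- **Camera offset:** the two cameras differed by 4–6 mm and about 2° in absolute pose. I relied only on the slab's position relative to the stop.
- **Short third swing:** it reached about 9° instead of 10°, because the slab's far-left corner had met the stop.

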